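Change the blade on the potato slicer

TASK

The bench slicer is set for thick chips: its red knob is pushed in, the green and blue ones are out. Change it to thin slices: pull the red knob all the way out first, then push the green knob fully home, and leave the blue knob as it is.

Things in the scene. Friction and masses are not known exactly. Their poses are not given: they have to be found in the camera images.
- slicer: fixed low steel bench slicer, 255 mm deep x 330 wide, deck 92 high, white side plates 106, white pusher on the rear half 122. Origin on the worktop under its middle; x front to back, y left, z up; faces the robot within 17 degrees. Its front face (x = -90 mm, 100 high) has three knobs at y = -100, 0, 100 mm in varying order. Each slides 40 mm between stops: pull out along -x, push home along +x
- red_grip (a point): middle of the red knob (thick chips), an upright plastic block 26 mm deep (x) x 26 wide (y) x 44 tall on a 12 mm level rod; 92 mm above the worktop, axes as the slicer's. Home, 35 mm ahead of the front face (22 mm gap behind the block); out, 75 mm. A spring detent draws it to the nearer end: about 5 N to leave an end, easing to none half-way, then it snaps over. Starts home
- green_grip (a point): middle of the green knob (thin slices), same shape, size, height, travel, axes and detent as the red one. Starts out, 75 mm ahead of the front face
- blue_grip (a point): middle of the blue knob (shreds), same shape, size, height, travel, axes and detent as the red one. Starts out and stays there

How it is judged:
On the way, in this order (a step that is already met when the one before it is completed fails the run):
1. the red knob is out (within 12 mm of its outer stop) while the green one is still out (x of each of red_grip, green_grip in the frame of slicer below -0.153 m), for 0.2 s.
2. the green knob is home (within 12 mm of its inner stop) with the red one still out (x of green_grip in the frame of slicer above -0.137 m and x of red_grip in the frame of slicer below -0.153 m), for 0.2 s.
At the end, for the whole second after the job is handed in: the red knob is out and the green knob home, each within 12 mm of its stop, and the blue knob is out, within 12 mm of where it began (all of step 2 and distance of blue_grip from where it was at the start of the episode below 0.012 m); the robot touches nothing.
It fails at once if the red and green knobs are both home, two blades engaged at once (x of each of red_grip, green_grip in the frame of slicer above -0.137 m).
It fails at once if the blue knob is moved by more than 20 mm (distance of blue_grip from where it was at the start of the episode above 0.02 m).
It also fails if it takes over 42 s, if anything falls off the work surface, if the arm or the gripper's body presses on something with over 40 N, if the wrist force passes 120 N, or if a joint passes its speed limit or range.

ROBOT

A 6-joint arm with a two-finger parallel gripper is mounted at the origin on the work surface. World frame = base frame: x ahead of the robot, y to its left, z up, the work surface at z = 0. Lengths are in m, angles in rad, forces in N, time in s.
With the tool pointing down it reaches from about 0.35 to 0.975 m from the base axis. Payload 4.9 kg.
Tool frame: the origin (TCP) lies between the finger pads; the fingertips stand 22 mm ahead of it and the grasp point (between the pads) lies 3 mm ahead of it; z points along the fingers, y is the line along which they close (so a half turn about z gives the same grasp; the last joint's range is limited). The gripper opens to 85 mm and grips with 20 to 120 N. Pads are 22 mm wide; open, the fingers measure 114 mm over their backs; the gripper's body (76 mm by 85 mm) begins 54 mm behind the grasp point. The pads swing forward as they close: fully open they stand 13 mm farther back than shut.
Start: joints at [-1.236, 0.053, 1.613, -0, 1.476, -0.119], TCP at [0.274, -0.562, 0.253] pointing down, gripper open.
Joint ranges: [-3.01, 3.01], [-1.01, 2.22], [0.06, 2.58], [-1.02, 4.17], [0.09, 2.62], [-3.14, 3.14]. Speed limits (rad/s): [2.57, 2.57, 3.14, 3.14, 3.14, 3.14].

INTERFACE

Orientations are given as a unit quaternion [w, x, y, z].
In Python, from plant import state, grab_frame, get_calibration, job_done, recognise, regions_of gives the robot as it stands.
- The arm moves only by the tool apply_moves, never from a script. Its argument "targets" is a list of rows, each an object with "translation": the shift along the tool's x, y, z normalised to -1 to 1, where 1 is 100 mm, a list of three; "twist": the turn about the tool's z normalised to -1 to 1, where 1 is 0.1 rad; "hand": the opening, from 0 (shut) to 1 (fully open). A call has 1 to 8 rows; each row shifts and turns the commanded pose from where the row before left it, along the tool's axes as they then stand; what a row does not reach is not made up. A row lasts 1/10 s, in which the tool goes at most 50 mm and 8.59 degrees, less where a joint would pass 70% of its speed; a pose out of reach is approached as far as the arm can. A call with a number of a shift or a turn outside -1 to 1 is refused whole. A call with a gripper value outside its range is refused whole. The fingers move at their own pace and stop on an object; the grip force is fixed at half the most. Time passes only in rows, so rows that do not move let the fingers close. It gives the time, the measured TCP pose, the force, the opening and the grip force at its end, in the units of the state.
- state(): the state, without advancing time (a new reading comes with each control period).
- grab_frame(name): name is "scene" or "side" or "wrist"; returns the picture (384x512x3 uint8, red, green, blue); there is no depth.
- get_calibration(name): a dict with "camera_matrix" (3x3 intrinsics, pixels), "pose" (4x4, takes a point from camera to world coordinates). Camera axes: x right, y up, looking along -z (the intrinsics and any distortion apply to the point x, -y, -z); pixel columns grow to the right and rows downward; lengths in m; the calibration is good to about 2 mm. A picture is of the moment at which its call begins: read the wrist's pose just before it. get_calibration takes no time and is no camera call; for the wrist camera it gives the pose at the moment of the call.
- job_done(): hands the job in; it is judged then, once.
Trained networks look in the newest picture that a camera, given by its name, has taken for a name from the list of things; names that differ only in an ending like _2 or _b are one class to them, and where a whole thing is asked for, a point or a joint stands for the part that bears it (a point fixed in the world has none). Each returns a list of dicts, best first, with "score" (0 to 1); they miss things now and then, are a little off and sometimes report something else, mostly with a low value. They report only what shows in the picture. A call takes as long as a camera call.
- recognise(camera, query): "point" ([x, y, z] in m, in world coordinates, good to about 4 mm: the middle of the surface that is visible of it).
- regions_of(camera, query): "pixels" (384x512 bool, what is visible of it).
The state is a dict: "time": time; "joint_pos": joint angles; "joint_vel": joint speeds; "joint_efforts": joint torques, N m; "tool_pos": TCP position; "tool_rot": TCP orientation; "contact_force": force on the tool from outside, world axes, zero at the start; "ft_torque": the same for the moment, N m; "gripper_width": opening from 0.0 (shut) to 1.0 (fully open); "grasp_force": force on a finger pad.
Only numpy, scipy, OpenCV 4.12 (cv2) and the standard library are available. Lean on these libraries where they do the work, as an engineer would, in place of code of your own. Each camera call takes 0.05 s, during which the arm holds its last target. There are 200 camera calls.

## Working session

There is one attempt and no reset: what is moved stays moved. The work goes in short steps, Python scripts to look and compute and a tool call to move; the robot and the scene stay as the last step left them, time stands still between calls to the robot, and variables do not carry over. Pictures are saved under pics/ and viewed, at most 10 in all, crops included, and the job is handed in when it is done.

Besides the shell and the picture viewer there is one more tool, called after "Call:" as name(argument=value, ...) on one line, values as JSON. apply_moves: Moves the arm, as the interface text tells. Its arguments: {"type":"object","properties":{"targets":{"type":"array"}},"required":["targets"]}

```bash
mkdir -p pics
python3 - <<'E'
from plant import *
import cv2,numpy as np
s=state();print(s['time'],s['tool_pos'],s['tool_rot'])
ims=[]
for c in ["scene","side"]:
    im=grab_frame(c);ims.append(im)
    for q in ["red_grip","green_grip","blue_grip","slicer"]:
        for r in recognise(c,q)[:2]: print(c,q,np.round(r['point'],4),round(r['score'],2))
cv2.imwrite("pics/a.png",cv2.cvtColor(cv2.resize(np.hstack(ims),(800,300)),cv2.COLOR_RGB2BGR))
print(state()['time'])
E
```

```text
0.0 [ 0.2738149  -0.56118714  0.25206052] [-1.01857399e-03  9.74363301e-01  2.24978020e-01 -1.00091771e-04]
scene red_grip [0.5471 0.0651 0.1037] 0.78
scene green_grip [ 0.4664 -0.1294  0.094 ] 0.77
scene blue_grip [ 0.4843 -0.0273  0.0958] 0.83
scene blue_grip [ 0.7222 -0.0297  0.0936] 0.39
scene slicer [ 0.7266 -0.0312  0.093 ] 0.85
side red_grip [0.5354 0.0703 0.0978] 0.76
side green_grip [ 0.4599 -0.1206  0.0949] 0.85
side blue_grip [ 0.4827 -0.0253  0.092 ] 0.86
side blue_grip [0.539  0.0693 0.1   ] 0.5
side slicer [0.6832 0.0406 0.0918] 0.87
0.5
```

View pics/a.png

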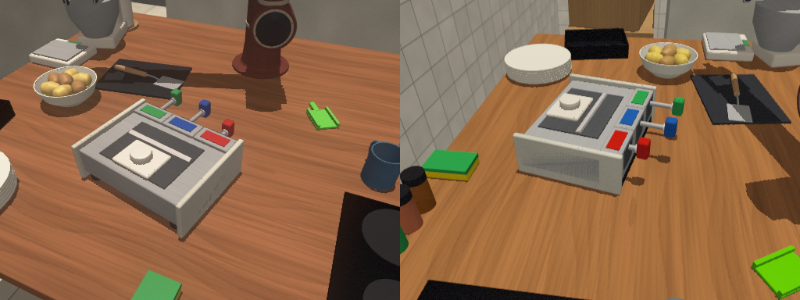

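```bash
cat > h.py <<'E'
from plant import *
import cv2,numpy as np
from scipy.optimize import least_squares
def proj(c,P):
    K=c['camera_matrix'];T=np.linalg.inv(c['pose']);p=P@T[:3,:3].T+T[:3,3]
    p=p*[1,-1,-1];p=p@np.array(K).T;return p[:,:2]/p[:,2:]
Y=dict(red=.1,green=-.1,blue=0.)
B=np.array([[a,b,c] for a in(-13,13) for b in(-13,13) for c in(-22,22)])/1000
def cen(c,pose,k,x):
    P=B+[x,Y[k],.092];cs,sn=np.cos(pose[2]),np.sin(pose[2])
    W=np.c_[pose[0]+cs*P[:,0]-sn*P[:,1],pose[1]+sn*P[:,0]+cs*P[:,1],P[:,2]]
    h=cv2.convexHull(proj(c,W).astype(np.float32));b=h[:,0];
    return np.r_[b.min(0),b.max(0)]
def fit(xs,cams=("scene","side")):
    obs=[]
    for cn in cams:
        grab_frame(cn);c=get_calibration(cn)
        for k in xs:
            r=regions_of(cn,k+"_grip")
            if not r or r[0]['score']<.5: continue
            n,l,st,_=cv2.connectedComponentsWithStats(cv2.morphologyEx(r[0]['pixels'].astype(np.uint8),cv2.MORPH_OPEN,np.ones((7,7))))
            if n<2: continue
            x,y,w,h,a=st[1+st[1:,4].argmax()]
            obs.append((cn,c,k,np.r_[x-.5,y-.5,x+w-.5,y+h-.5]))
    f=lambda p:np.concatenate([cen(c,p,k,xs[k])-o for _,c,k,o in obs])
    s=least_squares(f,[.62,-.04,-.17],loss='soft_l1',x_scale=[.01,.01,.05])
    for (cn,c,k,o) in obs: print(cn,k,np.round(cen(c,s.x,k,xs[k])-o,1),np.round(o))
    return s.x
def W(pose,x,y): 
    return np.array([pose[0]+np.cos(pose[2])*x-np.sin(pose[2])*y,pose[1]+np.sin(pose[2])*x+np.cos(pose[2])*y])
def delta(xy,z):
    from scipy.spatial.transform import Rotation as R
    s=state();q=s['tool_rot'];M=R.from_quat(np.r_[q[1:],q[0]]).as_matrix()
    return M.T@(np.r_[xy,z]-s['tool_pos'])*1000, np.arctan2(M[1,0],M[0,0])
E
python3 - <<'E'
from h import *
p=fit(dict(red=-.125,green=-.165,blue=-.165));print(p)
g=W(p,-.125,.1);print(g,W(p,-.165,-.1),W(p,-.165,0));d,a=delta(g,.2);print(d,a,'twist',a-p[2])
E
```

```text
scene red [ 0.6 -4.9  1.8  4.1] [282. 154. 300. 172.]
scene green [-8.5  0.5 -6.2  5.8] [218. 114. 232. 134.]
scene blue [-3.5 -2.2 -2.9  3. ] [252. 128. 268. 150.]
side red [ 5.9 -1.1  2.9  3.7] [298. 176. 320. 202.]
side blue [ 3.7 -3.5 -3.6  0.8] [330. 150. 354. 174.]
[ 0.64637163 -0.04925736 -0.07931888]
[0.52968822 0.0603327 ] [ 0.47396683 -0.13586905] [ 0.48189041 -0.03618346]
[ 502.52771888 -447.011844     53.301369  ] 0.4538229453855583 twist 0.5331418287092039
```

Run:
```python
from h import *
out=[]
for cn,(x,y) in dict(scene=(190,90),side=(270,100)).items():
    im=grab_frame(cn).copy()
    for k in ["red","green","blue"]:
        for r in regions_of(cn,k+"_grip")[:1]:
            print(cn,k,r['score'],r['pixels'].sum(),cv2.boundingRect(r['pixels'].astype(np.uint8)))
    out.append(cv2.resize(im[y:y+130,x:x+130],(400,400),interpolation=cv2.INTER_NEAREST))
cv2.imwrite("pics/b.png",np.hstack(out)[:,:,::-1])
```

```text
scene red 0.71 320 (284, 153, 17, 23)
scene green 0.8 353 (207, 114, 26, 26)
scene blue 0.57 363 (244, 127, 26, 28)
side red 0.76 509 (292, 176, 29, 28)
side green 0.76 463 (320, 125, 44, 23)
side blue 0.68 668 (305, 149, 51, 27)
```

View pics/b.png

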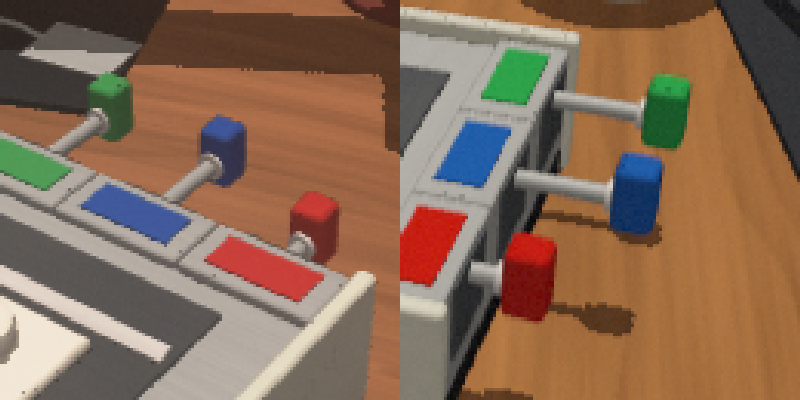

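Left half (scene): green, blue, red blocks at crop (110,106), (223,151), (314,228). Right half (side): (667,112), (636,193), (529,277). I fit the slicer pose to these boxes.

Run:
```python
from h import *
s=130/400
bx={'scene':((190,90),dict(green=(88,73,133,140),blue=(200,115,246,187),red=(290,191,339,265))),
'side':((270,100),dict(green=(242,73,291,150),blue=(210,152,263,235),red=(103,233,156,321)))}
xs=dict(red=-.125,green=-.165,blue=-.165)
obs=[]
for cn,(o,d) in bx.items():
    c=get_calibration(cn)
    for k,b in d.items(): obs.append((cn,c,k,np.array(b)*s+np.array(o*2)-.5))
f=lambda p:np.concatenate([cen(c,p,k,xs[k])-o for _,c,k,o in obs])
r=least_squares(f,[.64,-.04,-.17],x_scale=[.01,.01,.05]);p=r.x;print(p)
for (cn,c,k,o) in obs: print(cn,k,np.round(cen(c,p,k,xs[k])-o,1))
np.save('p.npy',p)
g=W(p,-.125,.1);print(g,W(p,-.165,-.1),W(p,-.165,0));d,a=delta(g,.2);print(d,a,'twist',a-p[2])
```

```text
[ 0.63773403 -0.05623137 -0.16844943]
scene green [-2.5 -0.9  0.1  2.6]
scene blue [-1.1 -1.6  0.9  1.4]
scene red [ 0.3 -2.4  3.   1.9]
side green [-3.3 -0.9 -1.6  1.7]
side blue [-1.4 -0.7  0.5  2.3]
side red [-0.2 -0.2  2.8  3.7]
[0.53126868 0.06330996] [ 0.45830406 -0.12715306] [ 0.47506945 -0.02856847]
[ 505.26369233 -448.970134     53.30923118] 0.4538344739788367 twist 0.6222839010615449
```

```bash
python3 -c "
from h import *
for c in ['scene','side','wrist']: print(get_calibration(c))"
```

```text
{'camera_matrix': array([[447.21363393,   0.        , 253.3813433 ],
       [  0.        , 447.21363393, 190.55322435],
       [  0.        ,   0.        ,   1.        ]]), 'pose': array([[-0.40061648, -0.60817789,  0.68529271,  1.21177702],
       [ 0.91615923, -0.2556089 ,  0.30873348,  0.28113552],
       [-0.01259796,  0.75152096,  0.65958892,  0.64417048],
       [ 0.        ,  0.        ,  0.        ,  1.        ]])}
{'camera_matrix': array([[469.49516869,   0.        , 253.52120522],
       [  0.        , 469.49516869, 186.84877389],
       [  0.        ,   0.        ,   1.        ]]), 'pose': array([[-0.99012138,  0.07611047, -0.11775758,  0.53757584],
       [-0.13984631, -0.59674328,  0.79015218,  0.69699191],
       [-0.01013219,  0.79881453,  0.60149204,  0.57412252],
       [ 0.        ,  0.        ,  0.        ,  1.        ]])}
{'camera_matrix': array([[305.92892873,   0.        , 255.22084094],
       [  0.        , 305.92892873, 188.34816666],
       [  0.        ,   0.        ,   1.        ]]), 'pose': array([[ 0.43860329,  0.85187348,  0.28624941,  0.34667485],
       [-0.89868023,  0.41611376,  0.13864773, -0.52543937],
       [-0.001002  , -0.31805803,  0.94807072,  0.37317981],
       [ 0.        ,  0.        ,  0.        ,  1.        ]])}
```

Call:
apply_moves(targets=[{"translation": [0.33, -0.37, 0], "twist": 1, "hand": 1}, {"translation": [0.33, -0.37, 0], "twist": 1, "hand": 1}, {"translation": [0.33, -0.37, 0], "twist": 1, "hand": 1}, {"translation": [0.33, -0.37, 0], "twist": 1, "hand": 1}, {"translation": [0.3, -0.37, 0], "twist": 1, "hand": 1}, {"translation": [0.3, -0.37, 0], "twist": 1, "hand": 1}, {"translation": [0, 0, 0], "twist": 0.2, "hand": 1}])

```text
time: 2.0
tool_pos: [0.4174, -0.3041, 0.2536]
tool_rot: [-0.0, 0.997, -0.08, 0.001]
contact_force: [-0.1, -0.3, -0.6]
gripper_width: 0.998
grasp_force: 0.0
```

Run:
```python
from h import *
p=np.load('p.npy');d,a=delta(W(p,-.125,.1)-[.04,0],.25);print(d,a-p[2],state()['tool_pos'],state()['joint_vel'])
```

```text
[  13.90907987 -374.53857347    4.04726239] 0.007276352152953219 [ 0.41742943 -0.30414572  0.2536158 ] [-0.08007276  0.01066518 -0.00560064 -0.05831106 -0.0048646   0.09423843]
```

Call:
apply_moves(targets=[{"translation": [0.02, -0.45, 0], "twist": 0, "hand": 1}, {"translation": [0.02, -0.45, 0], "twist": 0, "hand": 1}, {"translation": [0.02, -0.45, 0], "twist": 0, "hand": 1}, {"translation": [0.02, -0.45, 0], "twist": 0, "hand": 1}, {"translation": [0.02, -0.45, 0], "twist": 0, "hand": 1}, {"translation": [0.02, -0.45, 0], "twist": 0, "hand": 1}, {"translation": [0, -0.45, 0], "twist": 0, "hand": 1}, {"translation": [0, -0.45, 0], "twist": 0, "hand": 1}])

```text
time: 2.8
tool_pos: [0.4864, 0.0462, 0.2536]
tool_rot: [0.0, 0.997, -0.083, 0.0]
contact_force: [1.7, 0.3, 0.3]
gripper_width: 1.0
grasp_force: 0.0
```

Call:
apply_moves(targets=[{"translation": [0, 0, 0], "twist": 0, "hand": 1}, {"translation": [0, 0, 0], "twist": 0, "hand": 1}])

```text
time: 3.0
tool_pos: [0.4862, 0.0452, 0.2533]
tool_rot: [0.0, 0.997, -0.082, -0.0]
contact_force: [0.5, 0.1, 0.2]
gripper_width: 1.0
grasp_force: 0.0
```

Run:
```python
from h import *
p=np.load('p.npy');d,a=delta(W(p,-.125,.1),.2);print(d,a-p[2],state()['tool_pos'])
c=get_calibration('wrist');im=grab_frame('wrist').copy()
for k,x in dict(red=-.125,green=-.165,blue=-.165).items():
    b=cen(c,p,k,x);print(k,b)
    for r in recognise('wrist',k+'_grip')[:1]: print(r['point'],r['score'])
    cv2.rectangle(im,tuple(map(int,b[:2])),tuple(map(int,b[2:])),(255,255,0),1)
cv2.imwrite('pics/c.png',cv2.resize(im,(768,576))[:,:,::-1])
```

```text
[ 41.46783028 -25.23045068  53.31457216] 0.004365269517195153 [0.48624102 0.04523413 0.25333268]
red [209.74123 114.28478 243.26717 150.07639]
[0.5394, 0.0581, 0.1163] 0.82
green [411.4634  155.83812 470.5907  194.97696]
[0.4661, -0.1311, 0.0919] 0.55
blue [315.00275 155.389   356.10883 194.4917 ]
[0.4859, -0.037, 0.0978] 0.72
```

View pics/c.png

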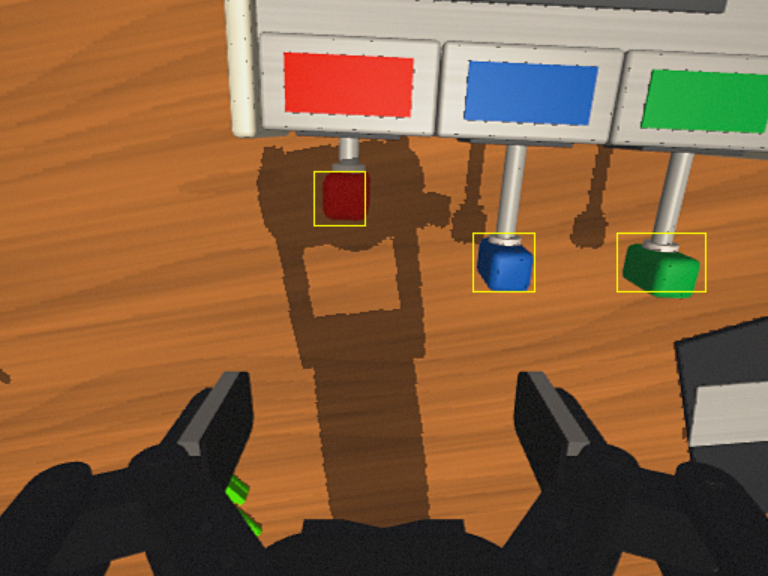

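The picture shows the red block at (346,195), blue at (506,262) and green at (661,270) in a 768-wide view. The slicer is turned slightly clockwise relative to the tool. I'll refit on the box centres of the wrist view.

Run:
```python
from h import *
s=130/400
xs=dict(red=-.125,green=-.165,blue=-.165)
w=dict(red=(323,169,369,221),blue=(478,236,533,291),green=(623,243,699,298))
cw=get_calibration('wrist')
cc=lambda b:(b[:2]+b[2:])/2
f=lambda p:np.concatenate([cc(cen(cw,p,k,xs[k]))-cc(np.array(b)/1.5-.3) for k,b in w.items()])
p=least_squares(f,[.64,-.04,-.17],x_scale=[.01,.01,.05]).x;print(p,np.round(f(p),1))
np.save('p.npy',p);d,a=delta(W(p,-.125,.1),.2);print(d,a-p[2],W(p,-.125,.1),W(p,-.165,-.1))
```

```text
[ 0.63642604 -0.06132098 -0.18299545] [-1.9  1.7  0.2 -0.1  1.8 -3.2]
[ 42.14182166 -23.55492403  53.29132737] 0.014513571764802086 [0.53171075 0.0597563 ] [ 0.45598346 -0.12962527]
```

Call:
apply_moves(targets=[{"translation": [0.42, -0.22, 0], "twist": 0.25, "hand": 1}, {"translation": [0, 0, 0.4], "twist": 0, "hand": 0.8}, {"translation": [0, 0, 0.4], "twist": 0, "hand": 0.8}, {"translation": [0, 0, 0.4], "twist": 0, "hand": 0.8}, {"translation": [0, 0, 0.33], "twist": 0, "hand": 0.8}, {"translation": [0, 0, 0], "twist": 0, "hand": 0.8}])

```text
time: 3.8
tool_pos: [0.527, 0.0585, 0.0946]
tool_rot: [0.0, 0.995, -0.097, -0.006]
contact_force: [-0.3, 0.3, 0.3]
gripper_width: 0.798
grasp_force: 0.0
```

Run:
```python
from h import *
p=np.load('p.npy');d,a=delta(W(p,-.125,.1),.1);print(d,a-p[2],state()['tool_pos'],state()['contact_force'])
ims=[cv2.resize(grab_frame('wrist'),(400,300)),cv2.resize(grab_frame('side')[90:240,220:420],(400,300))]
cv2.imwrite('pics/d.png',np.hstack(ims)[:,:,::-1])
```

```text
[ 4.28007727 -2.09886077 -5.45981794] -0.010456546963678287 [0.52704547 0.05852044 0.09459243] [-0.32427354  0.27358108  0.26845968]
```

View pics/d.png

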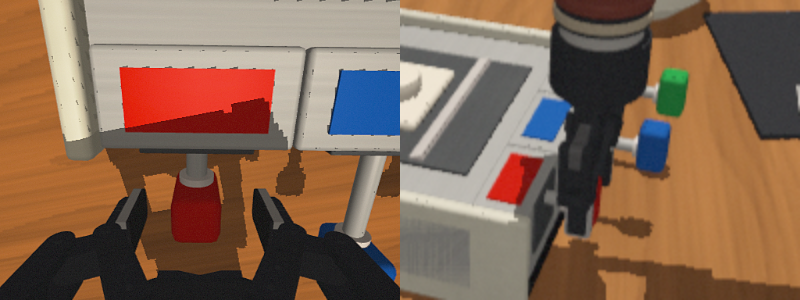

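The red block at (196,205) is centred between the pads at about (133) and (265), and the rod runs straight along the tool's x. I'll close now.

Call:
apply_moves(targets=[{"translation": [0, 0, 0], "twist": 0, "hand": 0}, {"translation": [0, 0, 0], "twist": 0, "hand": 0}, {"translation": [0, 0, 0], "twist": 0, "hand": 0}, {"translation": [0, 0, 0], "twist": 0, "hand": 0}, {"translation": [0, 0, 0], "twist": 0, "hand": 0}])

```text
time: 4.4
tool_pos: [0.5326, 0.0595, 0.1026]
tool_rot: [0.0, 0.995, -0.096, 0.002]
contact_force: [-2.0, -1.1, 5.8]
gripper_width: 0.299
grasp_force: 59.7
```

Call:
apply_moves(targets=[{"translation": [-0.1, 0, 0], "twist": 0, "hand": 0}, {"translation": [-0.1, 0, 0], "twist": 0, "hand": 0}, {"translation": [-0.1, 0, 0], "twist": 0, "hand": 0}, {"translation": [-0.1, 0, 0], "twist": 0, "hand": 0}, {"translation": [-0.02, 0, 0], "twist": 0, "hand": 0}, {"translation": [0, 0, 0], "twist": 0, "hand": 0}, {"translation": [0, 0, 0], "twist": 0, "hand": 0}])

```text
time: 5.1
tool_pos: [0.4933, 0.0677, 0.1027]
tool_rot: [-0.0, 0.995, -0.096, 0.005]
contact_force: [12.2, -1.5, -0.2]
gripper_width: 0.296
grasp_force: 63.4
```

Call:
apply_moves(targets=[{"translation": [0, 0, 0], "twist": 0, "hand": 0.8}, {"translation": [0, 0, 0], "twist": 0, "hand": 0.8}, {"translation": [0, 0, 0], "twist": 0, "hand": 0.8}, {"translation": [0, 0, 0], "twist": 0, "hand": 0.8}, {"translation": [0, 0, -0.4], "twist": 0, "hand": 0.8}, {"translation": [0, 0, -0.4], "twist": 0, "hand": 0.8}, {"translation": [0, 0, 0], "twist": 0, "hand": 0.8}])

```text
time: 5.8
tool_pos: [0.4934, 0.0679, 0.1869]
tool_rot: [-0.001, 0.995, -0.095, 0.006]
contact_force: [0.4, 0.1, 0.9]
gripper_width: 0.804
grasp_force: 0.0
```

Call:
apply_moves(targets=[{"translation": [0, 0.4, 0], "twist": 0, "hand": 0.8}, {"translation": [0, 0.4, 0], "twist": 0, "hand": 0.8}, {"translation": [0, 0.4, 0], "twist": 0, "hand": 0.8}, {"translation": [0, 0.4, 0], "twist": 0, "hand": 0.8}, {"translation": [0, 0.4, 0], "twist": 0, "hand": 0.8}, {"translation": [0, 0, 0], "twist": 0, "hand": 0.8}, {"translation": [0, 0, 0], "twist": 0, "hand": 0.8}])

```text
time: 6.5
tool_pos: [0.4515, -0.1289, 0.1796]
tool_rot: [-0.0, 0.995, -0.096, -0.001]
contact_force: [-0.5, 1.2, 0.8]
gripper_width: 0.8
grasp_force: 0.0
```

Run:
```python
from h import *
p=np.load('p.npy');d,a=delta(W(p,-.165,-.1),.1);print(d,a-p[2],state()['tool_pos'])
ims=[cv2.resize(grab_frame('wrist'),(400,300)),cv2.resize(grab_frame('side')[90:240,220:420],(400,300))]
for k in ['red','green','blue']: print(k,[(r['point'],r['score']) for r in recognise('side',k+'_grip')[:1]])
cv2.imwrite('pics/e.png',np.hstack(ims)[:,:,::-1])
```

```text
[ 4.63441671e+00 -5.67544209e-02  7.96186934e+01] -0.010288110648863757 [ 0.45150094 -0.12887395  0.17962387]
red [([0.5049, 0.0731, 0.0952], 0.91)]
green [([0.4599, -0.1198, 0.1001], 0.96)]
blue [([0.4837, -0.0266, 0.0926], 0.89)]
```

View pics/e.png

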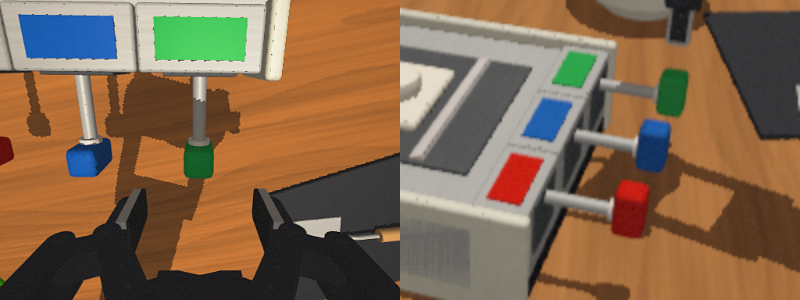

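Red is now out at (630,208), in line with blue and green. Green is centred between the pads at (199,160).

Call:
apply_moves(targets=[{"translation": [0.03, 0, 0.4], "twist": 0, "hand": 0.8}, {"translation": [0, 0, 0.4], "twist": 0, "hand": 0.8}, {"translation": [0, 0, 0], "twist": 0, "hand": 0.8}, {"translation": [0, 0, 0], "twist": 0, "hand": 0}, {"translation": [0, 0, 0], "twist": 0, "hand": 0}, {"translation": [0, 0, 0], "twist": 0, "hand": 0}, {"translation": [0, 0, 0], "twist": 0, "hand": 0}, {"translation": [0, 0, 0], "twist": 0, "hand": 0}])

```text
time: 7.55
tool_pos: [0.4568, -0.129, 0.1032]
tool_rot: [-0.0, 0.995, -0.096, 0.002]
contact_force: [0.1, 4.6, 7.2]
gripper_width: 0.294
grasp_force: 60.0
```

Call:
apply_moves(targets=[{"translation": [0.1, 0, 0], "twist": 0, "hand": 0}, {"translation": [0.1, 0, 0], "twist": 0, "hand": 0}, {"translation": [0.1, 0, 0], "twist": 0, "hand": 0}, {"translation": [0.1, 0, 0], "twist": 0, "hand": 0}, {"translation": [0.01, 0, 0], "twist": 0, "hand": 0}, {"translation": [0, 0, 0], "twist": 0, "hand": 0}, {"translation": [0, 0, 0], "twist": 0, "hand": 0}])

```text
time: 8.25
tool_pos: [0.496, -0.1372, 0.1032]
tool_rot: [0.0, 0.995, -0.096, 0.0]
contact_force: [-6.5, 3.2, 12.2]
gripper_width: 0.296
grasp_force: 61.0
```

Call:
apply_moves(targets=[{"translation": [0, 0, 0], "twist": 0, "hand": 0.8}, {"translation": [0, 0, 0], "twist": 0, "hand": 0.8}, {"translation": [0, 0, 0], "twist": 0, "hand": 0.8}, {"translation": [0, 0, 0], "twist": 0, "hand": 0.8}, {"translation": [0, 0, -0.4], "twist": 0, "hand": 0.8}, {"translation": [0, 0, -0.4], "twist": 0, "hand": 0.8}, {"translation": [0, 0, -0.2], "twist": 0, "hand": 0.8}, {"translation": [0, 0, 0], "twist": 0, "hand": 0.8}])

```text
time: 9.05
tool_pos: [0.4973, -0.1379, 0.2046]
tool_rot: [0.001, 0.995, -0.095, 0.004]
contact_force: [0.2, -0.4, -0.9]
gripper_width: 0.794
grasp_force: 0.0
```

Run:
```python
from h import *
ims=[cv2.resize(grab_frame('wrist'),(400,300)),cv2.resize(grab_frame('side')[90:240,220:420],(400,300))]
for k in ['red','green','blue']: print(k,[(r['point'],r['score']) for r in recognise('side',k+'_grip')[:1]])
cv2.imwrite('pics/f.png',np.hstack(ims)[:,:,::-1])
```

```text
red [([0.502, 0.0729, 0.095], 0.61)]
green [([0.4946, -0.1246, 0.0981], 0.94)]
blue [([0.4829, -0.0276, 0.0909], 0.7)]
```

View pics/f.png

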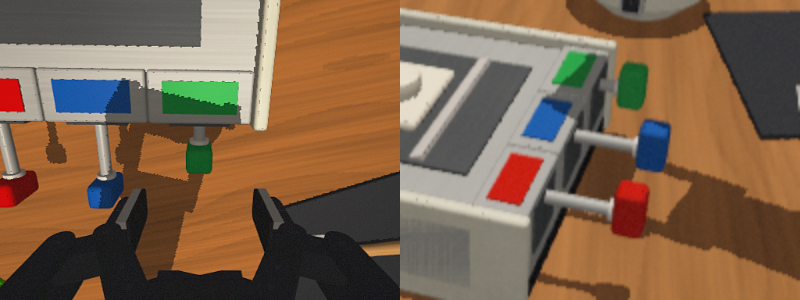

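Green is home at (632,85), while red (630,208) and blue (652,146) are out. The gripper is clear of everything.

```bash
python3 -c "
from plant import *
print(job_done())"
```

```text
the job is handed in; nothing more can be done
None
```

The red knob was pulled fully out first, the green one then pushed home and the blue one left out, as the last pictures confirm; the job is handed in at about 9 s, but no verdict came back.

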